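# Re-home a ratcheted sample carousel and click it to the reader

## Robot

A 6-joint arm with a two-finger parallel gripper is mounted at the origin on the work surface. World frame = base frame: x ahead of the robot, y to its left, z up, the work surface at z = 0. Lengths are in m, angles in degrees, forces in N, time in s.
With the tool pointing down it reaches from about 0.25 to 0.725 m from the base axis. Payload 9.7 kg.
Tool frame: the origin (TCP) lies at the very end of the fingers, on their centre line; the grasp point (between the pads) lies 19 mm behind it; x points along the fingers, y is the direction in which the jaws open and shut, and the axes are right-handed (so a half turn about x gives the same grasp; the last joint's range is limited). The gripper opens to 85 mm and grips with 20 to 120 N. Pads are 22 mm wide; open, the fingers measure 114 mm over their backs; the gripper's body (76 mm by 85 mm) begins 54 mm behind the grasp point. The pads swing forward as they close: fully open they stand 13 mm farther back than shut.
Start: joints at [68.526, 4.979, 10.078, 95.1, 0, 90], TCP at [0.201, 0.512, 0.231] pointing down, gripper open.
Joint ranges: [-179.16, 179.16], [-48.56, 103.87], [-65.8, 70.77], [-126.05, 130.52], [-82.76, 87.17], [-180, 180]. Speed limits (degrees/s): [127.2, 127.2, 147.25, 180, 180, 180].

## Interface

Orientations are given as [roll, pitch, yaw] about the fixed x, y, z axes, in that order (R = Rz(yaw) Ry(pitch) Rx(roll)).
In Python, from workcell import get_obs, cams, bot gives the robot as it stands.
- The arm moves only by the tool apply_moves, never from a script. Its argument "rows" is a list that holds one entry, the list of rows, each a list of 7 numbers: the shift along the tool's x, y, z in mm, then the turn, a rotation vector about the tool's x, y, z in rad, then the opening, from 0 (shut) to 1 (fully open). A call has 1 to 20 rows; each row is the pose to reach, as a shift and turn from the pose measured when the call began, along the tool's axes at that moment; what a row does not reach only later rows make up. A row lasts 1/10 s, in which the tool goes at most 50 mm and 8.59 degrees, less where a joint would pass 70% of its speed; a pose out of reach is approached as far as the arm can. A call with a gripper value outside its range is refused whole. The fingers move at their own pace and stop on an object; "newtons" is the grip in N (left out, the last holds). Time passes only in rows, so rows that repeat a pose let the fingers close. It gives the time, the measured TCP pose, the force and the opening at its end, in the units of the state.
- get_obs(): the state, without advancing time (a new reading comes with each control period).
- cams.camera(name): name is "scene" or "top"; returns a dict with "pixels" (400x640x3 uint8, red, green, blue), "range_z" (400x640 float32, m along the optical axis (not along the pixel's ray), 0 where there is no reading), "fx", "fy", "cx", "cy" (pixels), "eye" and "attitude" of the camera in the world. Camera axes: x right, y up, looking along -z (the intrinsics and any distortion apply to the point x, -y, -z); pixel columns grow to the right and rows downward; lengths in m; the calibration is good to about 2 mm. A picture is of the moment at which its call begins.
- bot.job_done(): hands the job in, once; it reports no verdict.
Trained networks look in a picture, given as the dict that the camera call returned (one of the last four; its "shot" number tells which), for a name from the list of things; names that differ only in an ending like _2 or _b are one class to them, and where a whole thing is asked for, a point or a joint stands for the part that bears it (a point fixed in the world has none). Each returns a list of dicts, best first, with "confidence" (0 to 1); they miss things now and then, are a little off and sometimes report something else, mostly with a low value. They report only what shows in the picture. A call takes as long as a camera call.
- cams.find_in(label, picture): "at" ([x, y, z] in m, in world coordinates, good to about 4 mm: the middle of the surface that is visible of it).
The state is a dict: "time": time; "q": joint angles; "qd": joint speeds; "joint_efforts": joint torques, N m; "ee_pos": TCP position; "tcp_rot": TCP orientation; "wrist_force": force on the tool from outside, world axes, zero at the start; "torque": the same for the moment, N m; "opening": finger opening in m.
Only numpy, scipy, OpenCV 4.12 (cv2) and the standard library are available. Lean on these libraries where they do the work, as an engineer would, in place of code of your own. Each camera call takes 0.05 s, during which the arm holds its last target.

## Task

The sample carousel on the lab bench has lost its count. Press its centre knob down to free the pawl, turn it back clockwise until you feel its red tab seat against the red stop, hold it there a moment with light firm pressure, and let the knob up there; then, without pressing, turn it counter-clockwise click by click until the orange cup lines up with the green-lit reader, and let go with the knob up. Be gentle: do not grind the pressed carousel hard on its bottom, do not force it against the stop or turn it back hard against the engaged pawl, and leave the other things on the bench where they are.

Things in the scene. Friction and masses are not known exactly. Their poses are not given: they have to be found in the camera images.
- stage: fixed cream round base plate of the rotary sample stage, 316 mm across; origin on the carousel's vertical axis at table height, z up. On it: the carousel, the pawl, the red stop and three reader turrets 138 mm from the axis
- carousel: black disc, 200 mm across (214 mm over its 12 sawteeth), 12 mm thick, top 54 mm above the table when up; turns about its vertical z axis (friction about 0.04 Nm) with the knob fixed on its middle. Small round cups (24 mm wide, up to 10 mm tall, centres 80 mm from the axis), one of them orange. A red tab sticks out of its rim. Origin on the axis, on its underside
- knob_top (a point): centre of the top of the round black knob: 44 mm across, 50 mm tall above the disc, any grasp direction serves; 104 mm above the table when up; fixed to the carousel, so it sinks and turns with it
- sample_line (a point): point fixed to the carousel, straight out from the orange cup, 135 mm from the axis, at disc-top height; its bearing about the axis is the orange cup's bearing
- home_mark (a point): white line on the base plate, 135 mm from the axis: the orange cup's nominal bearing at home. The red tab is set by hand, so true home lies anywhere from at this mark to 8 degrees counter-clockwise of it: it must be felt; the carousel's travel counter-clockwise from here is up to about 5 rad
- home_stop: fixed red stop block, 14 x 8 mm, top 50 mm above the table, 114 mm from the axis, which the red tab on the carousel's rim meets at home (rigid; seated with 2 to 12 N there, that is about 0.25 to 1.3 Nm at the knob); origin at its foot
- pawl: brass spring pawl, about 55 mm long, beside the disc's rim; origin at its pivot. While the disc is up it turns only counter-clockwise (seen from above), a click every 30 degrees (0.524 rad); a click falls about 2 degrees before the cup is exactly in line, then it is free for about 0.1 rad until the next tooth begins to lift the pawl (0.1 to 0.2 Nm). Pushed down 6.2 mm, the disc turns freely both ways
- seat: fixed black ring, 124 mm across, under the disc: the hard bottom the disc meets when pushed down 8.5 mm; origin on the axis at its underside. The disc rests on a spring of 1.1 N/mm that lifts it when let go: pushing down takes about 4 N to start, 11 N at 6.2 mm (pawl free) and 13.5 N at 8.5 mm, each within 1 N
- reader: reader turret with a green-lit top, a fixed post 28 mm across and 40 mm tall; origin on its axis at its foot, 138 mm from the carousel's axis, at the bearing of one, two or three clicks counter-clockwise of the home mark
- spare_a: parked turret like the reader but with a black top; fixed
- spare_b: parked turret like the reader but with a black top; fixed
- reagent: amber reagent bottle, 64 mm wide, 140 mm tall; a bystander, origin at the centre of its underside; leave it alone
- beaker: glass beaker, 72 mm wide, 90 mm tall; a bystander, origin at the centre of its underside; leave it alone
- tip_rack: blue pipette-tip rack, 120 x 85 x 45 mm; a bystander, origin at the centre of its underside; leave it alone
- slide_box: grey slide box, 85 x 100 x 32 mm; a bystander, origin at the centre of its underside; leave it alone
- dish: flat clear culture dish, 90 mm wide, 13 mm tall; a bystander, origin at the centre of its underside; leave it alone
- vial: glass vial with white cap, 27 mm wide, 52 mm tall; a bystander, origin at the centre of its underside; leave it alone
- counter: white hand counter, 100 x 55 x 30 mm; a bystander, origin at the centre of its underside; leave it alone

How it is judged:
By the outcome, as a careful person would: the job done as asked, in the order asked, and still so for the second after the job is handed in, with the robot touching nothing.
It also fails if it takes over 67 s, if anything falls off the work surface, if the arm or the gripper's body presses on something with over 40 N, if the wrist force passes 120 N, or if a joint passes its speed limit or range.

## Working session

There is one attempt and no reset: what is moved stays moved. The work goes in short steps, Python scripts to look and compute and a tool call to move; the robot and the scene stay as the last step left them, time stands still between calls to the robot, and variables do not carry over. Pictures are saved under pics/ and viewed, and the job is handed in when it is done.

Besides the shell and the picture viewer there is one more tool, called after "Call:" in YAML: its name, and indented under it one key for each argument. apply_moves: Moves the arm, as the interface text tells. Its arguments: {"type":"object","properties":{"rows":{"type":"array"},"newtons":{"type":"number"}},"required":["rows"]}

```bash
mkdir -p pics; ls
cat > h.py <<'E'
import numpy as np, cv2
from workcell import get_obs, cams, bot
def save(p,name,crop=None,scale=1):
    im=p["pixels"][:,:,::-1]
    if crop: im=im[crop[1]:crop[3],crop[0]:crop[2]]
    if scale!=1: im=cv2.resize(im,None,fx=scale,fy=scale,interpolation=cv2.INTER_CUBIC)
    cv2.imwrite("pics/"+name,im)
def dep(p,u,v,z=None):
    pass
E
python3 - <<'E'
from h import *
o=get_obs()
print({k:np.round(v,3) for k,v in o.items()})
for n in ("scene","top"):
    p=cams.camera(n); save(p,n+"0.png"); print(n,p["fx"],p["fy"],p["cx"],p["cy"],p["eye"],p["attitude"],[k for k in p])
    for l in ["carousel","knob_top","home_stop","reader","spare_a","pawl","seat","stage","sample_line","home_mark","reagent","beaker"]:
        print(l,[(np.round(d["at"],3).tolist(),round(d["confidence"],2)) for d in cams.find_in(l,p)[:3]])
E
```

```text
pics
{'time': np.float64(0.0), 'q': array([68.527,  5.01 , 10.036, 95.099,  0.   , 90.001]), 'qd': array([-0.046,  0.026, -0.021, -0.052,  0.051, -0.052]), 'joint_efforts': array([ 3.0000e-03, -5.2039e+01,  4.6480e+01,  1.6000e-02,  0.0000e+00,
        0.0000e+00]), 'ee_pos': array([0.201, 0.512, 0.231]), 'tcp_rot': array([ -90.12 ,   89.927, -111.594]), 'wrist_force': array([ 0.43 ,  0.285, -0.028]), 'torque': array([-0.029,  0.015,  0.044]), 'opening': np.float64(0.086)}
scene 384.21798150419994 384.21798150419994 320.9907420496547 196.6997681260922 [ 1.14272379 -0.38381267  0.87753557] [41.54717008 -1.1016939  59.17442968] ['pixels', 'range_z', 'fx', 'fy', 'cx', 'cy', 'eye', 'attitude', 'shot']
carousel []
knob_top [([0.543, -0.026, 0.051], 0.84)]
home_stop [([0.66, -0.061, 0.05], 0.62), ([0.551, -0.042, 0.016], 0.53), ([0.54, -0.028, 0.051], 0.41)]
reader []
spare_a [([0.663, -0.063, 0.049], 0.7)]
pawl []
seat [([0.787, -0.143, 0.044], 0.24)]
stage [([0.55, -0.041, 0.018], 0.63)]
sample_line [([0.537, -0.028, 0.056], 0.67)]
home_mark [([0.551, -0.039, 0.019], 0.6), ([0.552, 0.39,
[... 204 characters left out ...]
3102883 421.0651873102883 318.2424961623496 199.2450022240121 [ 0.32613117 -0.00624591  1.13905709] [ 11.4871589    0.18692415 -85.03758026] ['pixels', 'range_z', 'fx', 'fy', 'cx', 'cy', 'eye', 'attitude', 'shot']
carousel [([0.522, -0.013, 0.053], 0.69)]
knob_top [([0.521, -0.013, 0.056], 0.97)]
home_stop []
reader []
spare_a [([0.619, 0.076, 0.056], 0.41)]
pawl [([0.622, 0.077, 0.058], 0.66), ([0.467, 0.09, 0.056], 0.46)]
seat [([0.519, -0.355, 0.048], 0.34)]
stage [([0.508, -0.013, 0.014], 0.76)]
sample_line [([0.52, -0.017, 0.054], 0.6)]
home_mark [([0.515, -0.014, 0.014], 0.87)]
reagent [([0.532, 0.399, 0.094], 0.73), ([0.325, 0.369, 0.032], 0.51)]
beaker [([0.679, 0.443, 0.055], 0.95)]
```

View pics/scene0.png

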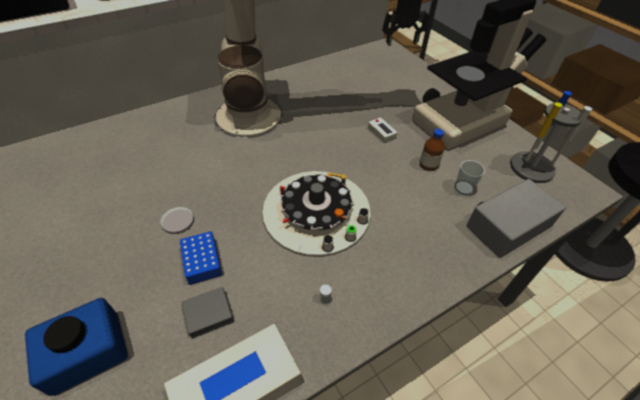

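View pics/top0.png

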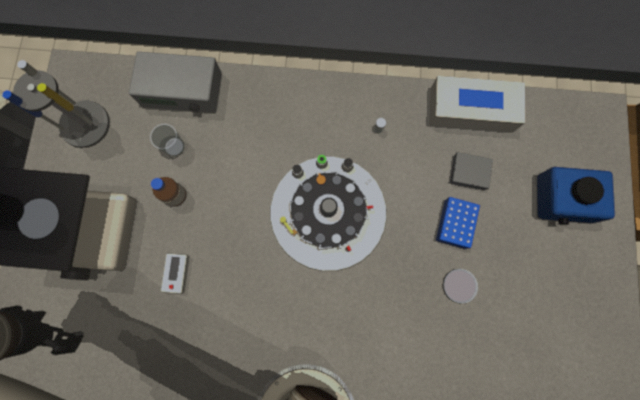

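```bash
cat >> h.py <<'E'
from scipy.spatial.transform import Rotation as R
def cam(p): return R.from_euler('xyz',p["attitude"],degrees=True).as_matrix(), np.array(p["eye"])
def proj(p,X):
    M,e=cam(p); c=(np.atleast_2d(X)-e)@M
    return np.c_[p["cx"]+p["fx"]*c[:,0]/-c[:,2], p["cy"]-p["fy"]*c[:,1]/-c[:,2]]
def onz(p,u,v,z):
    M,e=cam(p); d=M@np.array([(u-p["cx"])/p["fx"],-(v-p["cy"])/p["fy"],-1]); return e+d*(z-e[2])/d[2]
def byd(p,u,v):
    M,e=cam(p); r=p["range_z"][v,u]; return e+r*(M@np.array([(u-p["cx"])/p["fx"],-(v-p["cy"])/p["fy"],-1]))
E
python3 - <<'E'
from h import *
p=cams.camera("top"); save(p,"topc.png",(260,145,400,280),5)
print(byd(p,329,206), byd(p,343,190), byd(p,380,240),byd(p,321,162))
im=p["pixels"].astype(int)
from scipy import ndimage as N
def blobs(mask,z,name):
    l,n=N.label(mask)
    for i in range(1,n+1):
        m=l==i
        if m.sum()<3: continue
        v,u=N.center_of_mass(m)
        if 260<u<400 and 145<v<280: print(name,round(u,1),round(v,1),m.sum(),onz(p,u,v,z).round(4))
r,g,b=im[...,0],im[...,1],im[...,2]
blobs((r>130)&(g<90)&(b<90)&(r-g>80),.05,"red")
blobs((r>150)&(g>60)&(g<140)&(b<60),.064,"orange")
blobs((g>130)&(r<100)&(b<120),.055,"green")
# stage plate: mask cream by height 
hs=cv2.cvtColor(p["pixels"],cv2.COLOR_RGB2HSV)
q=cams.camera("scene"); save(q,"scenec.png",(255,165,380,260),6)
E
```

```text
[ 0.52000605 -0.01295441  0.10681607] [ 0.5763934  -0.04670448  0.05201715] [ 0.45877706 -0.15889327 -0.00106195] [0.64794886 0.01783341 0.05257021]
red 369.2 206.6 9 [ 0.5383 -0.1188  0.05  ]
red 348.2 247.6 8 [ 0.4261 -0.0717  0.05  ]
orange 320.5 178.9 44 [0.5983 0.0148 0.064 ]
green 321.2 159.2 40 [0.6551 0.018  0.055 ]
```

```bash
sleep 0
```

```text
(no output)
```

View pics/topc.png

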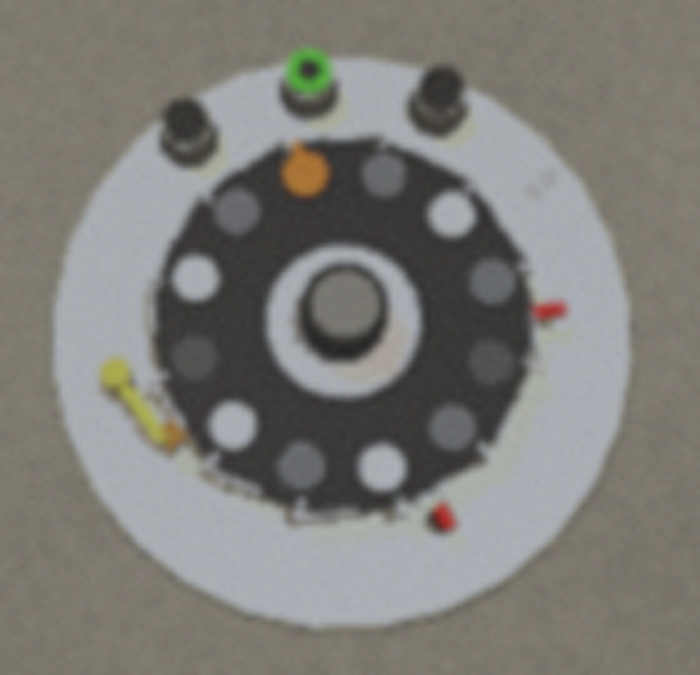

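View pics/scenec.png

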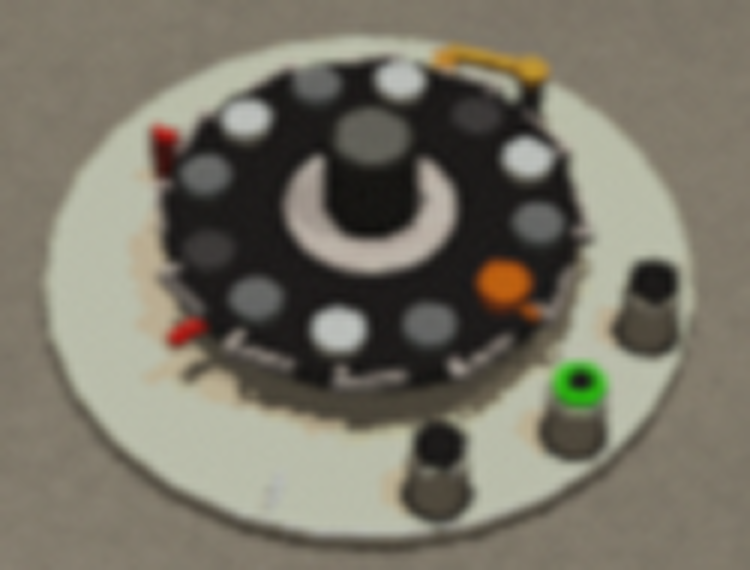

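Run:
```python
from h import *
p=cams.camera("top"); q=cams.camera("scene")
def T(c,z,s="top"): 
    return onz(p,260+c[0]/5-.4,145+c[1]/5-.4,z) if s=="top" else onz(q,255+c[0]/6-.4,165+c[1]/6-.4,z)
print("knob",T((343,302),.104),T((372,137),.104,"s"))
A=(T((343,302),.104)[:2]+T((372,137),.104,"s")[:2])/2
print("depth plate",byd(p,300,240),byd(q,330,240), "disc",byd(p,300,200))
for P,n in((p,"t"),(q,"s")):
    pt=byd
    # points on plate via depth
    M,e=cam(P); v,u=np.mgrid[:400,:640]; r=P["range_z"]
    X=np.stack([(u-P["cx"])/P["fx"],-(v-P["cy"])/P["fy"],-np.ones_like(r)],-1)*r[...,None]@M.T+e
    m=(r>0)&(np.hypot(X[...,0]-A[0],X[...,1]-A[1])<.105)&(X[...,2]>.045)&(X[...,2]<.062)
    rr=np.hypot(X[...,0]-A[0],X[...,1]-A[1])
    print(n,"disc z",np.median(X[m][:,2]),"mid",(X[m].max(0)+X[m].min(0))/2)
    m=(rr<.026)&(X[...,2]>.09); print("knob",m.sum(),X[m].mean(0))
    m=(rr>.12)&(rr<.15); print("plate z",np.median(X[m][:,2]))
def b(X): d=X[:2]-A; return np.degrees(np.arctan2(d[1],d[0])).round(1),np.hypot(*d).round(4)
print("A",A)
for n,c,z,s in [("orange",(306,173),.064,"t"),("orange",(505,283),.064,"s"),("green",(309,72),.052,"t"),("green",(580,384),.052,"s"),
  ("spR",(441,86),.052,"t"),("spL",(185,119),.052,"t"),("spR",(440,443),.052,"s"),("spL",(653,282),.052,"s"),
  ("tab",(550,311),.05,"t"),("tab",(188,331),.05,"s"),("stop",(441,517),.05,"t"),("stop",(165,133),.05,"s"),("mark",(542,185),.012,"t"),("mark",(273,494),.012,"s")]:
    X=T(c,z,"top" if s=="t" else "s"); print(n,s,X.round(4),b(X))
```

```text
knob [ 0.5228988  -0.01077205  0.104     ] [ 0.52634346 -0.01273648  0.104     ]
depth plate [0.43860917 0.0561798  0.01389881] [ 0.66509401 -0.05300672  0.05388061] disc [0.53747076 0.06333836 0.06365813]
t disc z 0.05419812437454907 mid [ 0.52331856 -0.01206266  0.05386513]
knob 251 [ 0.52030356 -0.01242254  0.10306063]
plate z 0.013929369256586277
s disc z 0.05443442549501165 mid [ 0.5246551  -0.0135091   0.05356473]
knob 196 [ 0.52897172 -0.01596695  0.10206859]
plate z 0.014335755053850763
A [ 0.52462113 -0.01175426]
orange t [0.5977 0.0141 0.064 ] (np.float64(19.5), np.float64(0.0775))
orange s [0.6031 0.0131 0.064 ] (np.float64(17.6), np.float64(0.0823))
green t [0.6566 0.0175 0.052 ] (np.float64(12.5), np.float64(0.1351))
green s [0.661  0.0166 0.052 ] (np.float64(11.8), np.float64(0.1393))
spR t [ 0.6548 -0.0537  0.052 ] (np.float64(-17.9), np.float64(0.1368))
spL t [0.6248 0.0814 0.052 ] (np.float64(42.9), np.float64(0.1368))
spR s [ 0.657  -0.0543  0.052 ] (np.float64(-17.8), np.float64(0.1391))
spL s [0.6289 0.0789 0.052 ] (np.float64(41.0), np.float64(0.1382))
tab t [ 0.5377 -0.1198  0.05  ] (np.float64(-83.1), np.float64(0.1089))
tab s [ 0.5456 -0.1203  0.05  ] (np.float64(-79.1), np.float64(0.1105))
stop t [ 0.4251 -0.0706  0.05  ] (np.float64(-149.4), np.float64(0.1156))
stop s [ 0.4306 -0.0734  0.05  ] (np.float64(-146.7), np.float64(0.1124))
mark t [ 0.6152 -0.115   0.012 ] (np.float64(-48.8), np.float64(0.1373))
mark s [ 0.6197 -0.1179  0.012 ] (np.float64(-48.1), np.float64(0.1425))
```

```bash
cat >> h.py <<'E'
def tool(o): return R.from_euler('xyz',o["tcp_rot"],degrees=True).as_matrix(), np.array(o["ee_pos"])
def row(o,pos,yd=None):
    """tool pointing straight down at pos, jaw axis y at bearing yd (deg) or nearest"""
    M,x=tool(o)
    y=M[:2,1] if yd is None else np.array([np.cos(np.radians(yd)),np.sin(np.radians(yd))])
    y=y/np.hypot(*y); X=np.array([0,0,-1.]); Y=np.array([y[0],y[1],0]); G=np.c_[X,Y,np.cross(X,Y)]
    return (M.T@(np.array(pos)-x)*1000).round(1), R.from_matrix(M.T@G).as_rotvec().round(4)
def st():
    o=get_obs(); M,_=tool(o)
    print("t",o["time"],"pos",o["ee_pos"].round(4),"ybear",np.degrees(np.arctan2(M[1,1],M[0,1])).round(2),"tilt",(M[:,0]).round(4),"q",o["q"].round(1),"F",o["wrist_force"].round(2),"T",o["torque"].round(3),"op",round(float(o["opening"]),4))
    return o
E
python3 - <<'E'
from h import *
o=st()
print(tool(o)[0].round(3))
print(row(o,[.5245,-.0118,.20]), row(o,[.5245,-.0118,.20],-90), row(o,[.5245,-.0118,.20],90))
E
```

```text
t 1.5 pos [0.2014 0.5118 0.2313] ybear 68.52 tilt [-0. -0. -1.] q [68.5  5.  10.1 95.1 -0.  90. ] F [ 0.32 -0.54  0.3 ] T [ 0.002 -0.004 -0.009] op 0.0853
[[-0.     0.366  0.931]
 [-0.     0.931 -0.366]
 [-1.    -0.     0.   ]]
(array([  31.3, -369. ,  492.4]), array([0., 0., 0.])) (array([  31.3, -369. ,  492.4]), array([ 2.7668,  0.    , -0.    ])) (array([  31.3, -369. ,  492.4]), array([-0.3748,  0.    ,  0.    ]))
```

Call:
apply_moves:
  rows:
    - [[10, -90, 125, 0, 0, 0, 1], [20, -185, 246, 0, 0, 0, 1], [31.3, -280, 370, 0, 0, 0, 1], [31.3, -369, 492.4, 0, 0, 0, 1], [31.3, -369, 492.4, 0, 0, 0, 1], [31.3, -369, 492.4, 0, 0, 0, 1], [31.3, -369, 492.4, 0, 0, 0, 1], [31.3, -369, 492.4, 0, 0, 0, 1], [31.3, -369, 492.4, 0, 0, 0, 1], [31.3, -369, 492.4, 0, 0, 0, 1], [31.3, -369, 492.4, 0, 0, 0, 1], [31.3, -369, 492.4, 0, 0, 0, 1], [31.3, -369, 492.4, 0, 0, 0, 1], [31.3, -369, 492.4, 0, 0, 0, 1], [31.3, -369, 492.4, 0, 0, 0, 1], [31.3, -369, 492.4, 0, 0, 0, 1]]
  newtons: 25

```text
time: 3.1
ee_pos: [0.524, -0.0107, 0.2003]
tcp_rot: [71.3, 90.0, 49.8]
wrist_force: [-0.0, 0.7, -0.2]
opening: 0.0856
```

Run:
```python
from h import *
o=st(); print(row(o,[.5245,-.0118,.1]))
p=cams.camera("scene"); save(p,"s1.png",(230,90,400,270),4); p=cams.camera("top"); save(p,"t1.png",(250,130,400,280),4)
```

```text
t 3.1 pos [ 0.524  -0.0107  0.2003] ybear 68.6 tilt [ 2.e-04  2.e-04 -1.e+00] q [-1.2  0.9  2.4 91.5  0.  20.2] F [-0.02  0.7  -0.21] T [-0.034  0.018 -0.034] op 0.0856
(array([100.3,  -0.9,   0.9]), array([-0.    ,  0.0001, -0.0003]))
```

View pics/s1.png

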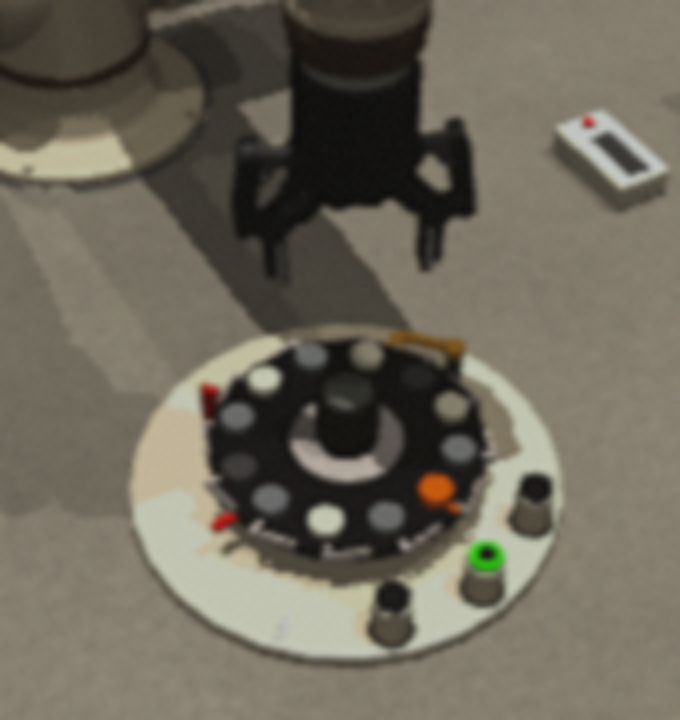

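View pics/t1.png

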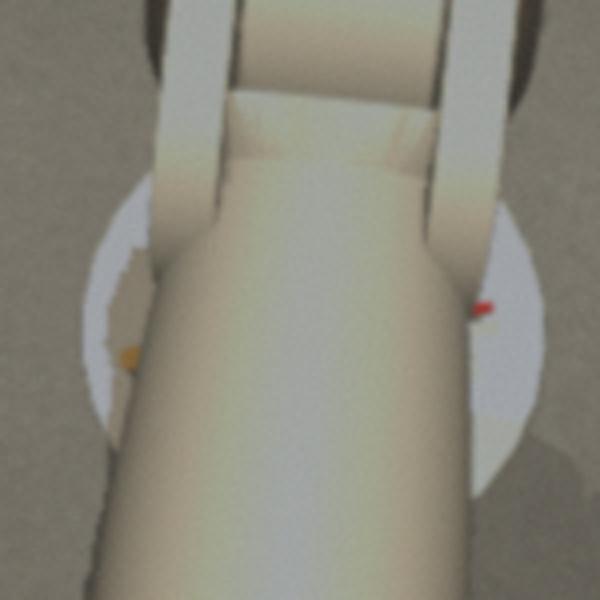

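Call:
apply_moves:
  rows:
    - [[40, -0.9, 0.9, 0, 0, 0, 1], [80, -0.9, 0.9, 0, 0, 0, 1], [110, -0.9, 0.9, 0, 0, 0, 1], [125, -0.9, 0.9, 0, 0, 0, 1], [134, -0.9, 0.9, 0, 0, 0, 1], [134, -0.9, 0.9, 0, 0, 0, 1], [134, -0.9, 0.9, 0, 0, 0, 1], [134, -0.9, 0.9, 0, 0, 0, 1]]

```text
time: 4.0
ee_pos: [0.5256, -0.0117, 0.068]
tcp_rot: [22.0, 89.8, 0.6]
wrist_force: [-0.3, 0.7, -0.3]
opening: 0.0855
```

Run:
```python
from h import *
o=st(); print(row(o,[.5245,-.0118,.066],68.6))
p=cams.camera("scene"); save(p,"s2.png",(250,130,390,260),5)
```

```text
t 4.0 pos [ 0.5256 -0.0117  0.068 ] ybear 68.63 tilt [ 0.0029  0.     -1.    ] q [ -1.3   1.5 -11.6  76.7   0.   20.1] F [-0.3   0.69 -0.26] T [-0.01  -0.033 -0.069] op 0.0855
(array([ 2. , -0.5, -1. ]), array([ 0.0005,  0.0027, -0.0011]))
```

View pics/s2.png

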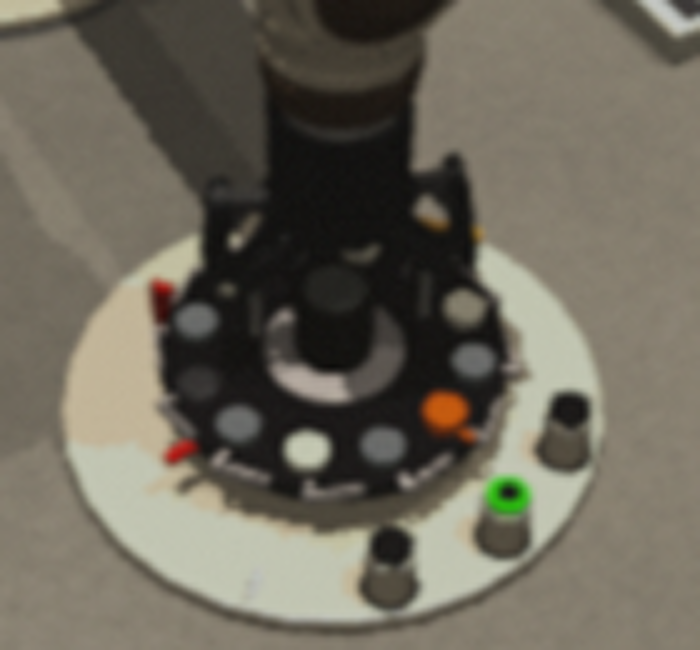

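Call:
apply_moves:
  rows:
    - [[2, -0.5, -1, 0, 0.0027, 0, 0.7], [2, -0.5, -1, 0, 0.0027, 0, 0.6], [2, -0.5, -1, 0, 0.0027, 0, 0.5], [2, -0.5, -1, 0, 0.0027, 0, 0.4], [2, -0.5, -1, 0, 0.0027, 0, 0.3], [2, -0.5, -1, 0, 0.0027, 0, 0.2], [2, -0.5, -1, 0, 0.0027, 0, 0.2], [2, -0.5, -1, 0, 0.0027, 0, 0.2]]
  newtons: 45

```text
time: 4.85
ee_pos: [0.5243, -0.0124, 0.0662]
tcp_rot: [15.1, 90.0, -6.3]
wrist_force: [-2.9, -3.5, 4.4]
opening: 0.0429
```

Run:
```python
from h import *
o=st()
p=cams.camera("scene"); save(p,"s3.png",(250,130,390,260),5)
```

```text
t 4.85 pos [ 0.5243 -0.0124  0.0662] ybear 68.6 tilt [ 2.e-04 -0.e+00 -1.e+00] q [ -1.4   1.5 -11.8  76.7  -0.   20. ] F [-2.89 -3.54  4.39] T [-0.831  0.552  0.028] op 0.0429
```

View pics/s3.png

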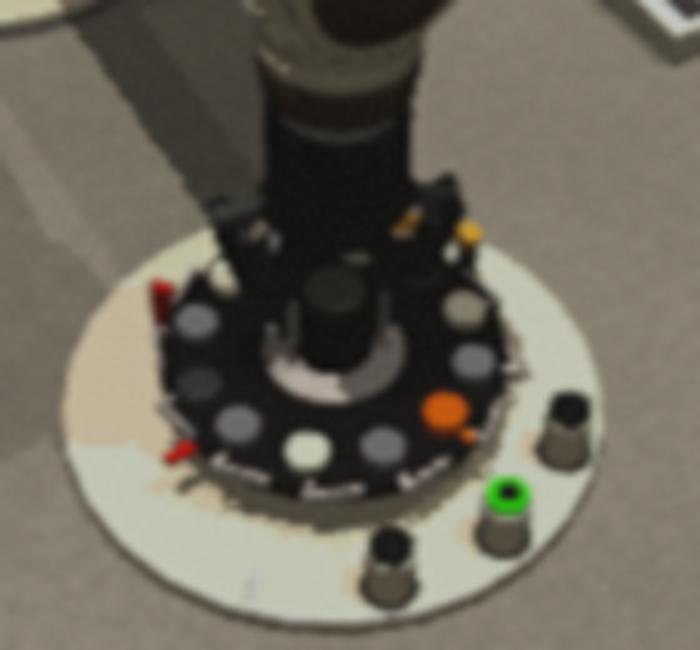

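Call:
apply_moves:
  rows:
    - [[0, 0, 0, 0, 0, 0, 0.6], [0, 0, 0, 0, 0, 0, 0.9], [0, 0, 0, 0, 0, 0, 1], [0, 0, 0, 0, 0, 0, 1], [0, 0, 0, -0.14, 0, 0, 1], [0, 0, 0, -0.28, 0, 0, 1], [0, 0, 0, -0.42, 0, 0, 1], [0, 0, 0, -0.56, 0, 0, 1], [0, 0, 0, -0.7, 0, 0, 1], [0, 0, 0, -0.84, 0, 0, 1], [0, 0, 0, -0.98, 0, 0, 1], [0, 0, 0, -1.12, 0, 0, 1], [0, 0, 0, -1.26, 0, 0, 1], [0, 0, 0, -1.4, 0, 0, 1], [0, 0, 0, -1.57, 0, 0, 1], [0, 0, 0, -1.57, 0, 0, 1], [0, 0, 0, -1.57, 0, 0, 1], [0, 0, 0, -1.57, 0, 0, 0.6]]

```text
time: 6.7
ee_pos: [0.5243, -0.0124, 0.0661]
tcp_rot: [-52.7, 90.0, 15.6]
wrist_force: [-1.0, 0.5, -1.4]
opening: 0.0732
```

Run:
```python
from h import *
o=st()
```

```text
t 6.7 pos [ 0.5243 -0.0124  0.0661] ybear 158.37 tilt [ 2.e-04  1.e-04 -1.e+00] q [ -1.4   1.5 -11.8  76.7   0.  -69.7] F [-1.05  0.46 -1.4 ] T [ 0.021 -0.041 -0.015] op 0.0732
```

Call:
apply_moves:
  rows:
    - [[0, 0, 0, 0, 0, 0, 0.5], [0, 0, 0, 0, 0, 0, 0.4], [0, 0, 0, 0, 0, 0, 0.3], [0, 0, 0, 0, 0, 0, 0.2], [0, 0, 0, 0, 0, 0, 0.2], [0, 0, 0, 0, 0, 0, 0.2]]
  newtons: 20

```text
time: 7.3
ee_pos: [0.5249, -0.0126, 0.0666]
tcp_rot: [-78.6, 89.9, -10.3]
wrist_force: [5.1, -2.5, 5.1]
opening: 0.0437
```

Run:
```python
from h import *
o=st()
p=cams.camera("scene"); save(p,"s4.png",(250,130,390,260),5)
```

```text
t 7.3 pos [ 0.5249 -0.0126  0.0666] ybear 158.35 tilt [ 1.6e-03 -3.0e-04 -1.0e+00] q [ -1.4   1.5 -11.8  76.6  -0.  -69.7] F [ 5.09 -2.48  5.14] T [-0.457 -0.787 -0.083] op 0.0437
```

View pics/s4.png

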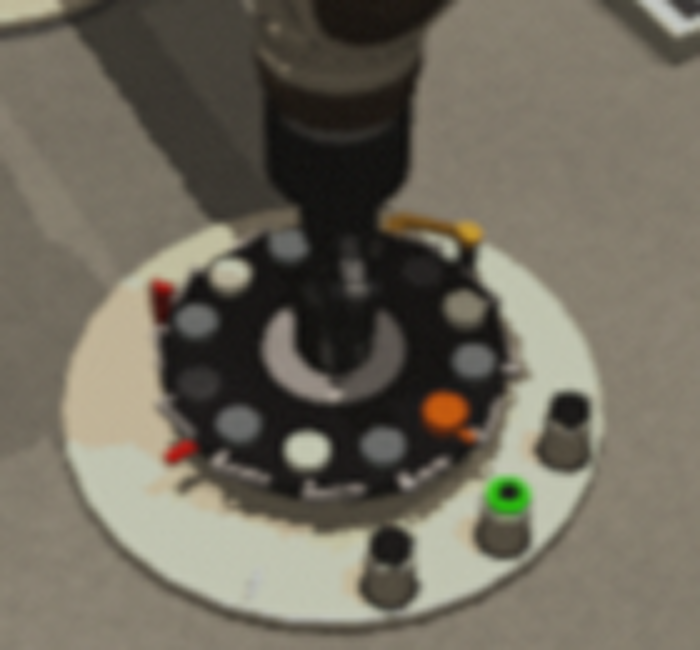

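Call:
apply_moves:
  rows:
    - [[0, 0, 0, 0, 0, 0, 0.2], [0, 0, 0, 0, 0, 0, 0.2], [0, 0, 0, 0, 0, 0, 0.2]]
  newtons: 20

```text
time: 7.65
ee_pos: [0.5249, -0.0125, 0.0666]
tcp_rot: [-78.6, 89.9, -10.2]
wrist_force: [2.6, -1.9, 4.5]
opening: 0.0433
```

Run:
```python
from h import *
o=st()
```

```text
t 7.65 pos [ 0.5249 -0.0125  0.0666] ybear 158.36 tilt [ 1.7e-03 -3.0e-04 -1.0e+00] q [ -1.4   1.5 -11.8  76.6  -0.  -69.7] F [ 2.6  -1.86  4.5 ] T [-0.372 -0.556 -0.066] op 0.0433
```

Call:
apply_moves:
  rows:
    - [[1.5, -0.5, 0, 0, 0, 0, 0.2], [3, -0.5, 0, 0, 0, 0, 0.2], [4.5, -0.5, 0, 0, 0, 0, 0.2], [6, -0.5, 0, 0, 0, 0, 0.2], [6, -0.5, 0, 0, 0, 0, 0.2], [6, -0.5, 0, 0, 0, 0, 0.2]]
  newtons: 50

```text
time: 8.25
ee_pos: [0.525, -0.0126, 0.0611]
tcp_rot: [-67.2, 89.9, 1.2]
wrist_force: [-0.6, -1.9, 10.3]
opening: 0.0429
```

Run:
```python
from h import *
o=st()
```

```text
t 8.25 pos [ 0.525  -0.0126  0.0611] ybear 158.36 tilt [ 0.0013  0.     -1.    ] q [ -1.4   1.7 -12.2  76.    0.  -69.7] F [-0.64 -1.91 10.29] T [-0.121  0.458 -0.028] op 0.0429
```

Call:
apply_moves:
  rows:
    - [[1, 0, 0, 0, 0, 0, 0.2], [2.2, 0, 0, 0, 0, 0, 0.2], [2.2, 0, 0, 0, 0, 0, 0.2], [2.2, 0, 0, 0, 0, 0, 0.2]]

```text
time: 8.65
ee_pos: [0.525, -0.0125, 0.0597]
tcp_rot: [-65.2, 89.9, 3.2]
wrist_force: [-0.7, -2.1, 12.1]
opening: 0.0432
```

Run:
```python
from h import *
o=st()
```

```text
t 8.65 pos [ 0.525  -0.0125  0.0597] ybear 158.36 tilt [ 1.7e-03  1.0e-04 -1.0e+00] q [ -1.4   1.7 -12.4  75.8   0.  -69.7] F [-0.67 -2.06 12.14] T [-0.348  0.37  -0.017] op 0.0432
```

Call:
apply_moves:
  rows:
    - [[0.8, 0, 0, 0.04, 0, 0, 0.2], [0.8, 0, 0, 0.1, 0, 0, 0.2], [0.8, 0, 0, 0.17, 0, 0, 0.2], [0.8, 0, 0, 0.24, 0, 0, 0.2], [0.8, 0, 0, 0.31, 0, 0, 0.2], [0.8, 0, 0, 0.38, 0, 0, 0.2], [0.8, 0, 0, 0.42, 0, 0, 0.2], [0.8, 0, 0, 0.42, 0, 0, 0.2]]

```text
time: 9.45
ee_pos: [0.5253, -0.0125, 0.0598]
tcp_rot: [-43.2, 89.8, 1.1]
wrist_force: [1.2, -2.5, 12.4]
opening: 0.043
```

Run:
```python
from h import *
o=st()
p=cams.camera("scene"); save(p,"s5.png",(250,130,390,260),5)
```

```text
t 9.45 pos [ 0.5253 -0.0125  0.0598] ybear 134.22 tilt [ 2.9e-03  1.0e-04 -1.0e+00] q [ -1.4   1.7 -12.4  75.8   0.  -45.6] F [ 1.17 -2.54 12.36] T [-0.318 -0.013 -0.106] op 0.043
```

View pics/s5.png

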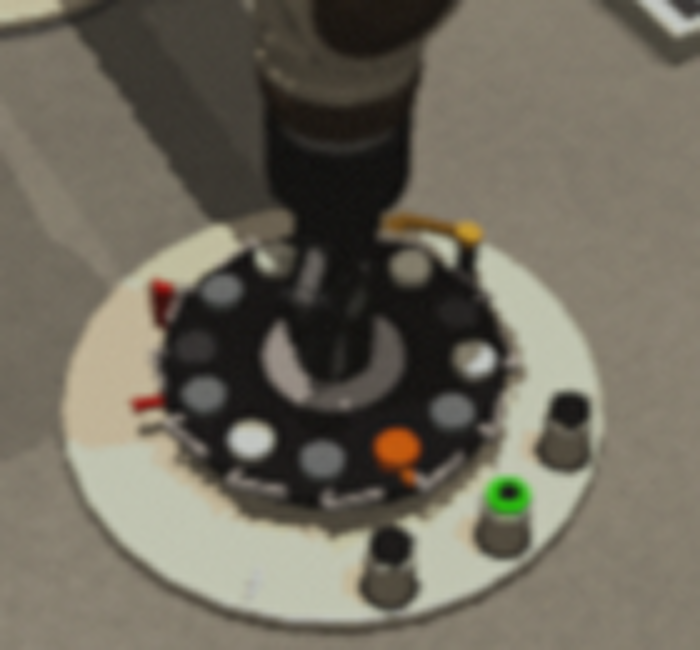

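Run:
```python
from h import *
o=st(); 
for y in (134.2,125,117,109): print(row(o,[.5253,-.0125,.059],y))
```

```text
t 9.5 pos [ 0.5253 -0.0125  0.0598] ybear 134.28 tilt [ 2.9e-03  1.0e-04 -1.0e+00] q [ -1.4   1.7 -12.4  75.8   0.  -45.6] F [ 0.66 -2.45 12.32] T [-0.302 -0.046  0.049] op 0.0429
(array([0.8, 0.1, 0. ]), array([0.0013, 0.0021, 0.0019]))
(array([0.8, 0.1, 0. ]), array([0.1619, 0.0023, 0.0018]))
(array([0.8, 0.1, 0. ]), array([0.3015, 0.0024, 0.0016]))
(array([0.8, 0.1, 0. ]), array([0.4412, 0.0025, 0.0014]))
```

Call:
apply_moves:
  rows:
    - [[0.8, 0, 0, 0.05, 0.002, 0.002, 0.2], [0.8, 0, 0, 0.11, 0.002, 0.002, 0.2], [0.8, 0, 0, 0.18, 0.002, 0.002, 0.2], [0.8, 0, 0, 0.25, 0.002, 0.0015, 0.2], [0.8, 0, 0, 0.32, 0.0025, 0.0015, 0.2], [0.8, 0, 0, 0.38, 0.0025, 0.0015, 0.2], [0.8, 0, 0, 0.42, 0.0025, 0.0015, 0.2], [0.8, 0, 0, 0.44, 0.0025, 0.0015, 0.2], [0.8, 0, 0, 0.44, 0.0025, 0.0015, 0.2]]

```text
time: 10.4
ee_pos: [0.5257, -0.0127, 0.06]
tcp_rot: [-31.4, 89.9, -12.3]
wrist_force: [1.1, -3.3, 11.6]
opening: 0.0433
```

Run:
```python
from h import *
o=st()
print(row(o,[.5253,-.0125,.059],105))
p=cams.camera("scene"); save(p,"s6.png",(250,130,390,260),5)
```

```text
t 10.4 pos [ 0.5257 -0.0127  0.06  ] ybear 109.02 tilt [ 1.3e-03 -3.0e-04 -1.0e+00] q [ -1.4   1.8 -12.2  75.9  -0.  -20.4] F [ 1.12 -3.31 11.59] T [-0.496 -0.051 -0.021] op 0.0433
(array([ 1. ,  0.3, -0.3]), array([0.0701, 0.0012, 0.0007]))
```

View pics/s6.png

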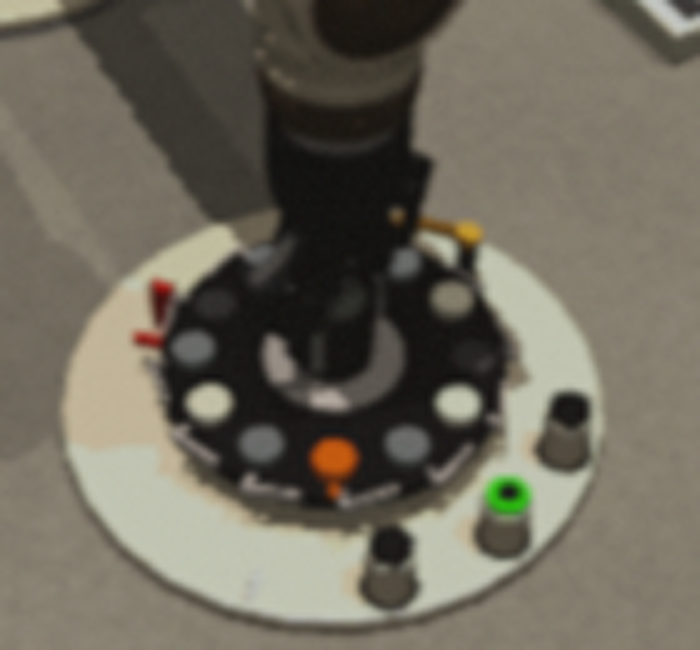

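Call:
apply_moves:
  rows:
    - [[1.2, 0, 0, 0.02, 0.001, 0.001, 0.2], [1.3, 0, 0, 0.04, 0.001, 0.001, 0.2], [1.3, 0, 0, 0.06, 0.001, 0.001, 0.2], [1.3, 0, 0, 0.08, 0.001, 0.001, 0.2], [1.3, 0, 0, 0.1, 0.001, 0.001, 0.2], [1.3, 0, 0, 0.1, 0.001, 0.001, 0.2]]

```text
time: 11.05
ee_pos: [0.5259, -0.0128, 0.0597]
tcp_rot: [4.0, 89.9, 17.3]
wrist_force: [0.3, -2.5, 12.4]
opening: 0.0428
```

Run:
```python
from h import *
o=st()
```

```text
t 11.05 pos [ 0.5259 -0.0128  0.0597] ybear 103.28 tilt [ 9.e-04  3.e-04 -1.e+00] q [ -1.4   1.9 -12.2  75.9   0.  -14.7] F [ 0.3  -2.45 12.44] T [-0.397  0.111 -0.059] op 0.0428
```

Call:
apply_moves:
  rows:
    - [[0.8, 0, 0, 0.01, 0.001, 0.001, 0.2], [0.8, 0, 0, 0.02, 0.001, 0.001, 0.2], [0.8, 0, 0, 0.03, 0.001, 0.001, 0.2], [0.8, 0, 0, 0.03, 0.001, 0.001, 0.2]]

```text
time: 11.45
ee_pos: [0.5259, -0.0128, 0.0597]
tcp_rot: [59.6, 89.9, 71.2]
wrist_force: [-1.4, -1.9, 11.9]
opening: 0.0429
```

Run:
```python
from h import *
o=st()
```

```text
t 11.45 pos [ 0.5259 -0.0128  0.0597] ybear 101.54 tilt [ 3.e-04  1.e-03 -1.e+00] q [ -1.4   1.9 -12.1  75.9   0.1 -13. ] F [-1.4  -1.93 11.85] T [-0.336  0.176  0.046] op 0.0429
```

Call:
apply_moves:
  rows:
    - [[0.8, 0, 0, 0.01, 0, 0, 0.2], [0.8, 0, 0, 0.02, 0, 0, 0.2], [0.8, 0, 0, 0.03, 0, 0, 0.2], [0.8, 0, 0, 0.03, 0, 0, 0.2]]

```text
time: 11.85
ee_pos: [0.5259, -0.0128, 0.0598]
tcp_rot: [38.6, 89.9, 48.4]
wrist_force: [-0.4, -2.5, 11.0]
opening: 0.0429
```

Run:
```python
from h import *
o=st()
```

```text
t 11.85 pos [ 0.5259 -0.0128  0.0598] ybear 99.8 tilt [ 8.e-04  1.e-03 -1.e+00] q [ -1.4   1.9 -12.2  75.9   0.1 -11.2] F [-0.4  -2.49 10.97] T [-0.318  0.2   -0.002] op 0.0429
```

Call:
apply_moves:
  rows:
    - [[0.8, 0, 0, 0.01, 0, 0, 0.2], [0.8, 0, 0, 0.02, 0, 0, 0.2], [0.8, 0, 0, 0.02, 0, 0, 0.2]]

```text
time: 12.15
ee_pos: [0.5259, -0.0129, 0.0598]
tcp_rot: [24.4, 89.9, 33.1]
wrist_force: [-0.3, -3.0, 11.8]
opening: 0.043
```

Run:
```python
from h import *
o=st()
```

```text
t 12.15 pos [ 0.5259 -0.0129  0.0598] ybear 98.64 tilt [ 1.4e-03  9.0e-04 -1.0e+00] q [ -1.4   1.8 -12.2  75.9   0.1 -10.1] F [-0.27 -3.04 11.79] T [-0.284  0.163  0.   ] op 0.043
```

Call:
apply_moves:
  rows:
    - [[1, 0, 0, 0.01, 0, 0, 0.2], [1, 0, 0, 0.02, 0, 0, 0.2], [1, 0, 0, 0.03, 0, 0, 0.2], [1, 0, 0, 0.03, 0, 0, 0.2]]

```text
time: 12.55
ee_pos: [0.5259, -0.0129, 0.0597]
tcp_rot: [17.5, 89.9, 24.4]
wrist_force: [-1.0, -1.7, 12.1]
opening: 0.0426
```

Run:
```python
from h import *
o=st()
p=cams.camera("scene"); save(p,"s7.png",(260,160,370,250),7)
```

```text
t 12.55 pos [ 0.5259 -0.0129  0.0597] ybear 96.91 tilt [ 2.e-03  9.e-04 -1.e+00] q [ -1.4   1.8 -12.2  75.8   0.1  -8.3] F [-1.04 -1.7  12.06] T [-0.321  0.225  0.018] op 0.0426
```

View pics/s7.png

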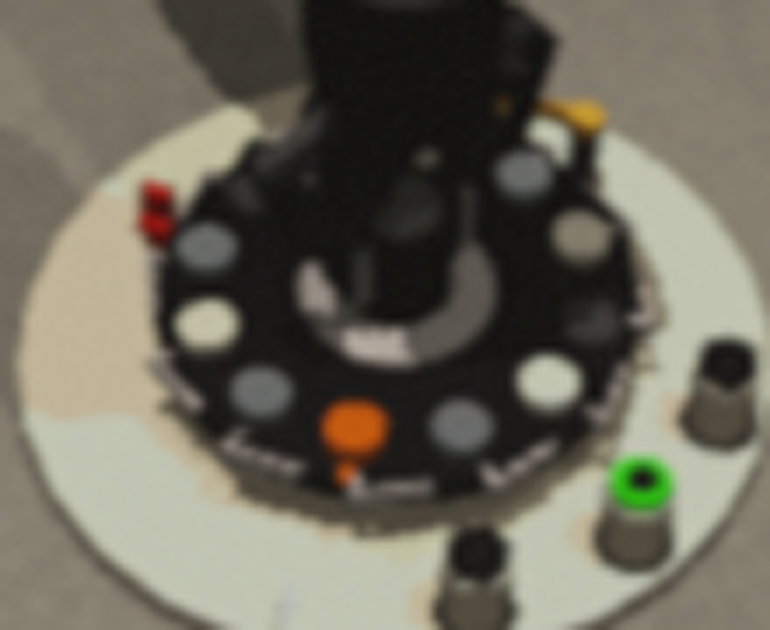

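Call:
apply_moves:
  rows:
    - [[0.9, 0, 0, 0.008, -0.001, 0.001, 0.2], [0.9, 0, 0, 0.015, -0.001, 0.001, 0.2], [0.9, 0, 0, 0.015, -0.001, 0.001, 0.2]]

```text
time: 12.9
ee_pos: [0.5259, -0.0129, 0.0597]
tcp_rot: [23.8, 89.8, 29.9]
wrist_force: [-0.7, -3.1, 13.6]
opening: 0.0429
```

Run:
```python
from h import *
o=st()
```

```text
t 12.9 pos [ 0.5259 -0.0129  0.0597] ybear 96.05 tilt [ 0.0033  0.0019 -1.    ] q [ -1.5   1.7 -12.3  75.8   0.1  -7.5] F [-0.71 -3.07 13.63] T [-0.339  0.212  0.052] op 0.0429
```

Call:
apply_moves:
  rows:
    - [[0.8, 0, 0, 0.008, 0, 0, 0.2], [0.8, 0, 0, 0.015, 0, 0, 0.2], [0.8, 0, 0, 0.015, 0, 0, 0.2]]

```text
time: 13.2
ee_pos: [0.526, -0.013, 0.0597]
tcp_rot: [15.4, 89.8, 20.7]
wrist_force: [-0.7, -3.6, 12.2]
opening: 0.043
```

Run:
```python
from h import *
o=st()
```

```text
t 13.2 pos [ 0.526  -0.013   0.0597] ybear 95.27 tilt [ 0.004   0.0015 -1.    ] q [ -1.5   1.7 -12.4  75.7   0.1  -6.7] F [-0.69 -3.59 12.2 ] T [-0.551  0.124  1.079] op 0.043
```

Call:
apply_moves:
  rows:
    - [[0.8, 0, 0, 0.008, 0, 0, 0.2], [0.8, 0, 0, 0.015, 0, 0, 0.2], [0.8, 0, 0, 0.015, 0, 0, 0.2]]

```text
time: 13.5
ee_pos: [0.5262, -0.0131, 0.0597]
tcp_rot: [6.7, 89.7, 11.2]
wrist_force: [0.5, -4.1, 10.0]
opening: 0.0427
```

Run:
```python
from h import *
o=st()
```

```text
t 13.5 pos [ 0.5262 -0.0131  0.0597] ybear 94.49 tilt [ 0.005  0.001 -1.   ] q [ -1.5   1.7 -12.4  75.7   0.1  -6. ] F [ 0.55 -4.12  9.98] T [-0.672 -0.118  1.137] op 0.0427
```

Call:
apply_moves:
  rows:
    - [[1.2, 0, 0, -0.006, 0, 0, 0.2], [1.6, 0, 0, -0.006, 0, 0, 0.2], [1.6, 0, 0, -0.006, 0, 0, 0.2]]

```text
time: 13.8
ee_pos: [0.5264, -0.013, 0.0592]
tcp_rot: [4.0, 89.7, 8.9]
wrist_force: [-1.1, -1.0, 14.2]
opening: 0.0428
```

Run:
```python
from h import *
o=st()
```

```text
t 13.8 pos [ 0.5264 -0.013   0.0592] ybear 94.89 tilt [ 6.e-03  9.e-04 -1.e+00] q [ -1.5   1.6 -12.5  75.6   0.1  -6.3] F [-1.1  -1.03 14.23] T [-0.359  0.357  0.472] op 0.0428
```

Call:
apply_moves:
  rows:
    - [[0.6, 0, 0, 0.001, 0, 0, 0.2], [0.6, 0, 0, 0.001, 0, 0, 0.2], [0.6, 0, 0, 0.001, 0, 0, 0.2], [0.6, 0, 0, 0.001, 0, 0, 0.2]]

```text
time: 14.2
ee_pos: [0.5263, -0.013, 0.0595]
tcp_rot: [1.9, 89.6, 6.8]
wrist_force: [-0.9, -1.9, 12.7]
opening: 0.0428
```

Run:
```python
from h import *
o=st()
p=cams.camera("scene"); save(p,"s8.png",(260,160,370,250),7)
```

```text
t 14.2 pos [ 0.5263 -0.013   0.0595] ybear 94.88 tilt [ 6.3e-03  8.0e-04 -1.0e+00] q [ -1.4   1.6 -12.5  75.6   0.1  -6.3] F [-0.86 -1.88 12.74] T [-0.376  0.359  0.581] op 0.0428
```

View pics/s8.png

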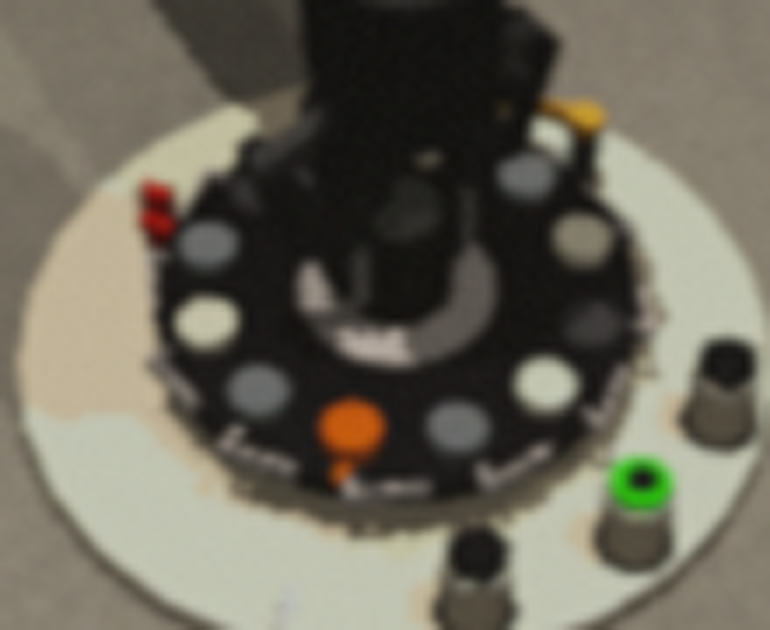

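Call:
apply_moves:
  rows:
    - [[0.7, 0, 0, 0.0005, 0, 0, 0.2], [0.7, 0, 0, 0.0005, 0, 0, 0.2], [0.7, 0, 0, 0.0005, 0, 0, 0.2], [0.7, 0, 0, 0.0005, 0, 0, 0.2], [0.7, 0, 0, 0.0005, 0, 0, 0.2], [0, 0, 0, 0.0005, 0, 0, 0.2], [-1.5, 0, 0, 0.0005, 0, 0, 0.2], [-3, 0, 0, 0.0005, 0, 0, 0.2], [-4.5, 0, 0, 0.0005, 0, 0, 0.2], [-6, 0, 0, 0, 0, 0, 0.2], [-6.5, 0, 0, 0, 0, 0, 0.2], [-6.5, 0, 0, 0, 0, 0, 0.2]]

```text
time: 15.45
ee_pos: [0.526, -0.0131, 0.0658]
tcp_rot: [2.5, 89.7, 7.4]
wrist_force: [0.3, -2.3, 3.1]
opening: 0.0429
```

Run:
```python
from h import *
o=st()
```

```text
t 15.45 pos [ 0.526  -0.0131  0.0658] ybear 94.89 tilt [ 5.7e-03  7.0e-04 -1.0e+00] q [ -1.5   1.5 -11.9  76.3   0.1  -6.3] F [ 0.34 -2.32  3.14] T [-0.39  -0.177  0.588] op 0.0429
```

Run:
```python
from h import *
o=get_obs()
for y in (95.5,110,125,140): print(row(o,[.5255,-.0128,.0662],y))
```

```text
(array([-0.4,  0.3, -0.5]), array([-0.0107,  0.0057, -0.0002]))
(array([-0.4,  0.3, -0.5]), array([-0.2637,  0.0057,  0.0005]))
(array([-0.4,  0.3, -0.5]), array([-0.5255,  0.0057,  0.0013]))
(array([-0.4,  0.3, -0.5]), array([-0.7873,  0.0055,  0.002 ]))
```

Call:
apply_moves:
  rows:
    - [[-0.4, 0.1, -0.1, -0.01, 0.001, 0, 0.2], [-0.4, 0.2, -0.3, -0.02, 0.003, 0, 0.2], [-0.4, 0.3, -0.5, -0.05, 0.005, 0, 0.2], [-0.4, 0.3, -0.5, -0.08, 0.0057, 0, 0.2], [-0.4, 0.3, -0.5, -0.12, 0.0057, 0, 0.2], [-0.4, 0.3, -0.5, -0.16, 0.0057, 0, 0.2], [-0.4, 0.3, -0.5, -0.2, 0.0057, 0, 0.2], [-0.4, 0.3, -0.5, -0.2, 0.0057, 0, 0.2]]

```text
time: 16.25
ee_pos: [0.5259, -0.0128, 0.0662]
tcp_rot: [-43.3, 90.0, -26.8]
wrist_force: [4.4, -2.0, 3.7]
opening: 0.043
```

Run:
```python
from h import *
o=st()
p=cams.camera("scene"); save(p,"s9.png",(260,160,370,250),7)
print(row(o,[.5255,-.0128,.0662],o and 140))
```

```text
t 16.25 pos [ 0.5259 -0.0128  0.0662] ybear 106.48 tilt [ 7.e-04 -4.e-04 -1.e+00] q [ -1.4   1.7 -11.6  76.6  -0.  -17.9] F [ 4.39 -1.97  3.7 ] T [-0.565 -1.055  0.201] op 0.043
(array([-0. ,  0.1, -0.3]), array([-5.851e-01,  4.000e-04,  7.000e-04]))
```

View pics/s9.png

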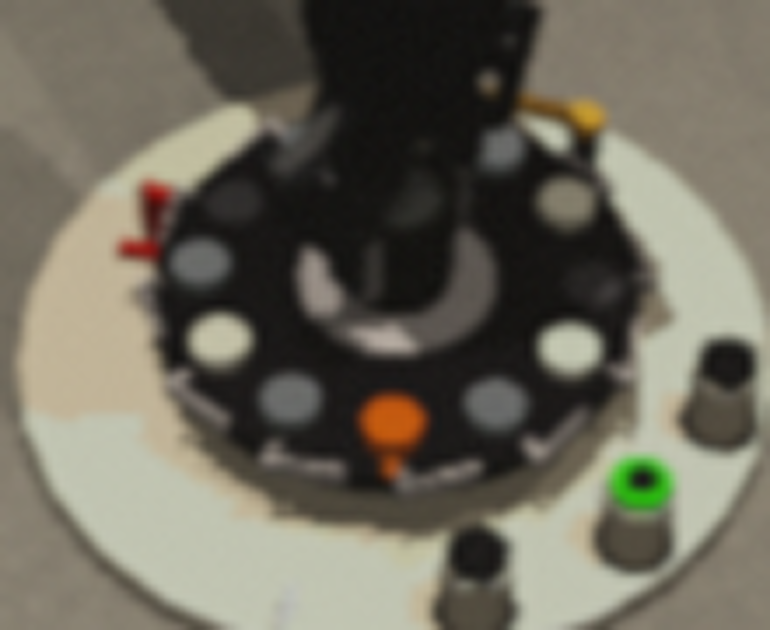

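Call:
apply_moves:
  rows:
    - [[-0.3, -0.2, 0.3, -0.04, 0, 0, 0.2], [-0.3, -0.2, 0.3, -0.08, 0, 0, 0.2], [-0.3, -0.2, 0.3, -0.12, 0, 0, 0.2], [-0.3, -0.2, 0.3, -0.16, 0, 0, 0.2], [-0.3, -0.2, 0.3, -0.2, 0, 0, 0.2], [-0.3, -0.2, 0.3, -0.24, 0, 0, 0.2], [-0.3, -0.2, 0.3, -0.28, 0, 0, 0.2], [-0.3, -0.2, 0.3, -0.32, 0, 0, 0.2], [-0.3, -0.2, 0.3, -0.32, 0, 0, 0.2]]

```text
time: 17.2
ee_pos: [0.5258, -0.0126, 0.0664]
tcp_rot: [67.5, 90.0, 102.3]
wrist_force: [1.2, -1.7, 4.3]
opening: 0.043
```

Run:
```python
from h import *
o=st()
print(row(o,[.5258,-.0128,.0663],140))
```

```text
t 17.2 pos [ 0.5258 -0.0126  0.0664] ybear 124.82 tilt [-1.e-04  3.e-04 -1.e+00] q [ -1.4   1.8 -11.6  76.7   0.  -36.2] F [ 1.23 -1.68  4.3 ] T [ 0.077 -0.225  0.029] op 0.043
(array([ 0.1, -0.1, -0.2]), array([-2.649e-01,  2.000e-04, -3.000e-04]))
```

Call:
apply_moves:
  rows:
    - [[-0.6, 0, 0, -0.03, 0, 0, 0.2], [-0.6, 0, 0, -0.07, 0, 0, 0.2], [-0.6, 0, 0, -0.11, 0, 0, 0.2], [-0.6, 0, 0, -0.15, 0, 0, 0.2], [-0.6, 0, 0, -0.19, 0, 0, 0.2], [-0.6, 0, 0, -0.23, 0, 0, 0.2], [-0.6, 0, 0, -0.27, 0, 0, 0.2], [-0.6, 0, 0, -0.31, 0, 0, 0.2], [-0.6, 0, 0, -0.33, 0, 0, 0.2], [-0.6, 0, 0, -0.33, 0, 0, 0.2]]

```text
time: 18.2
ee_pos: [0.5255, -0.0124, 0.0666]
tcp_rot: [94.3, 89.9, 148.0]
wrist_force: [1.2, 0.3, 2.1]
opening: 0.0431
```

Run:
```python
from h import *
o=st()
p=cams.camera("scene"); save(p,"s10.png",(260,160,370,250),7)
A=np.array([.526,-.0128])
im=p["pixels"].astype(int); r,g,b=im[...,0],im[...,1],im[...,2]
from scipy import ndimage as N
for nm,m,z in (("or",(r>140)&(g>50)&(g<140)&(b<70)&(r-g>50),.064),("gr",(g>110)&(r<100)&(b<100),.053)):
    l,n=N.label(m)
    for i in range(1,n+1):
        if (l==i).sum()<8: continue
        v,u=N.center_of_mass(l==i)
        if 255<u<380 and 160<v<255:
            X=onz(p,u,v,z); d=X[:2]-A; print(nm,u,v,(l==i).sum(),X.round(4),np.degrees(np.arctan2(d[1],d[0])),np.hypot(*d))
```

```text
t 18.2 pos [ 0.5255 -0.0124  0.0666] ybear 143.72 tilt [-9.e-04  6.e-04 -1.e+00] q [ -1.4   1.8 -11.5  76.8   0.  -55.1] F [1.25 0.28 2.11] T [-0.081 -0.394  0.1  ] op 0.0431
or 333.5813953488372 215.1860465116279 43 [ 0.6062 -0.0056  0.064 ] 5.143633773810446 0.08048793486083429
gr 351.04761904761904 229.4047619047619 42 [0.6635 0.0141 0.053 ] 11.088459729753362 0.1401193735727335
```

View pics/s10.png

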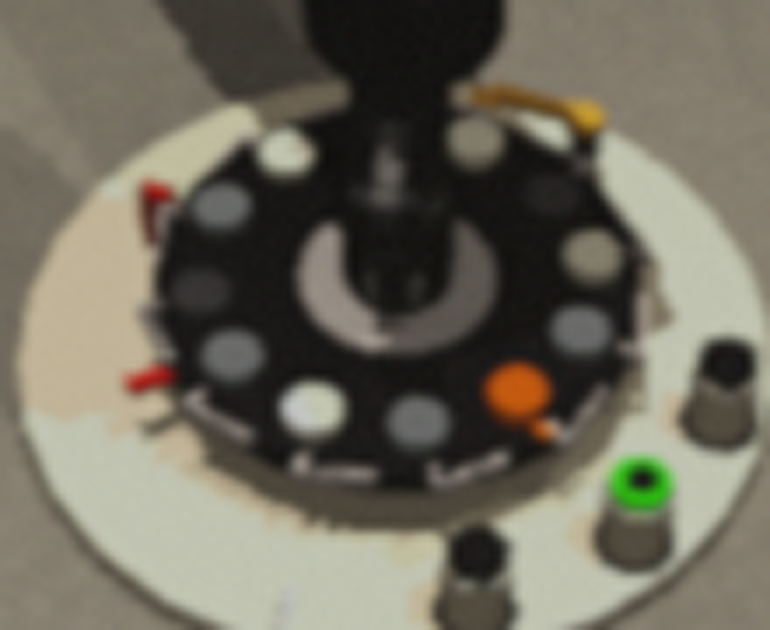

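Call:
apply_moves:
  rows:
    - [[-0.2, 0, 0, -0.02, 0, 0, 0.2], [-0.2, 0, 0, -0.04, 0, 0, 0.2], [-0.2, 0, 0, -0.04, 0, 0, 0.2]]

```text
time: 18.55
ee_pos: [0.5255, -0.0124, 0.0668]
tcp_rot: [95.7, 89.9, 151.7]
wrist_force: [1.6, 0.3, 1.1]
opening: 0.043
```

Run:
```python
from h import *
o=st()
```

```text
t 18.55 pos [ 0.5255 -0.0124  0.0668] ybear 146.04 tilt [-1.e-03  5.e-04 -1.e+00] q [ -1.4   1.7 -11.5  76.8   0.  -57.4] F [1.59 0.28 1.13] T [-0.096 -0.396  0.142] op 0.043
```

Call:
apply_moves:
  rows:
    - [[-0.2, 0, 0, -0.015, 0, 0, 0.2], [-0.2, 0, 0, -0.02, 0, 0, 0.2], [-0.2, 0, 0, -0.02, 0, 0, 0.2]]

```text
time: 18.85
ee_pos: [0.5255, -0.0124, 0.067]
tcp_rot: [96.4, 89.9, 153.6]
wrist_force: [1.8, -0.3, 1.1]
opening: 0.0431
```

Run:
```python
from h import *
o=st()
```

```text
t 18.85 pos [ 0.5255 -0.0124  0.067 ] ybear 147.2 tilt [-1.1e-03  6.0e-04 -1.0e+00] q [ -1.4   1.7 -11.5  76.8   0.  -58.6] F [ 1.83 -0.29  1.1 ] T [-0.087 -0.526 -0.026] op 0.0431
```

Call:
apply_moves:
  rows:
    - [[-0.2, 0, 0, -0.015, 0, 0, 0.2], [-0.2, 0, 0, -0.02, 0, 0, 0.2], [-0.2, 0, 0, -0.02, 0, 0, 0.2]]

```text
time: 19.15
ee_pos: [0.5254, -0.0125, 0.067]
tcp_rot: [103.0, 89.9, 161.4]
wrist_force: [3.7, -1.0, -0.3]
opening: 0.0431
```

```bash
cat >> h.py <<'E'
from scipy import ndimage as N
def ang(p,A):
    im=p["pixels"].astype(int); r,g,b=im[...,0],im[...,1],im[...,2]; M,e=cam(p)
    for nm,m,z in (("or",(r>140)&(g>50)&(g<140)&(b<70)&(r-g>50),.064),("gr",(g>110)&(r<100)&(b<100),.053)):
        l,n=N.label(m)
        for i in range(1,n+1):
            if (l==i).sum()<8: continue
            v,u=N.center_of_mass(l==i); X=onz(p,u,v,z); d=X[:2]-A
            if np.hypot(*d)<.2: print(nm,round(u,1),round(v,1),(l==i).sum(),X.round(4),np.degrees(np.arctan2(d[1],d[0])).round(2),np.hypot(*d).round(4))
E
python3 - <<'E'
from h import *
o=st()
p=cams.camera("scene"); save(p,"s11.png",(260,160,370,250),7); ang(p,np.array([.526,-.0128]))
E
```

```text
t 19.15 pos [ 0.5254 -0.0125  0.067 ] ybear 148.38 tilt [-1.4e-03  5.0e-04 -1.0e+00] q [ -1.4   1.8 -11.5  76.8   0.  -59.8] F [ 3.75 -1.05 -0.34] T [-0.138 -0.614  0.161] op 0.0431
or 335.5 214.0 42 [0.6053 0.0011 0.064 ] 9.98 0.0805
gr 351.0 229.4 42 [0.6635 0.0141 0.053 ] 11.09 0.1401
```

View pics/s11.png

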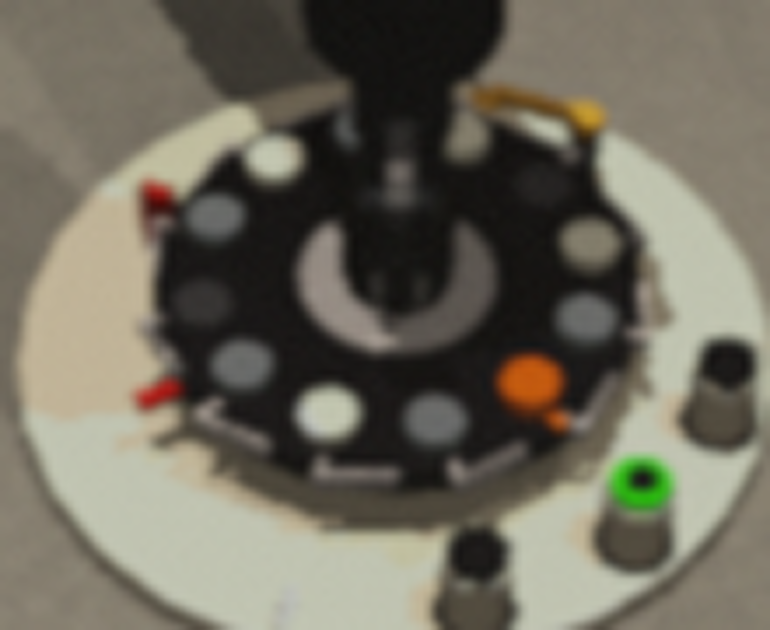

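Call:
apply_moves:
  rows:
    - [[0, 0, 0, -0.01, 0, 0, 0.2], [0, 0, 0, -0.015, 0, 0, 0.2], [0, 0, 0, -0.015, 0, 0, 0.2]]

```text
time: 19.5
ee_pos: [0.5254, -0.0125, 0.067]
tcp_rot: [98.5, 89.9, 157.8]
wrist_force: [2.6, -1.2, -0.9]
opening: 0.043
```

Run:
```python
from h import *
t=[];
for i in range(4):
    p=cams.camera("scene"); o=get_obs(); t.append(o["torque"][2])
st(); print(np.round(t,3)); ang(p,np.array([.526,-.0128]))
```

```text
t 19.7 pos [ 0.5254 -0.0125  0.067 ] ybear 149.22 tilt [-1.4e-03  5.0e-04 -1.0e+00] q [ -1.4   1.8 -11.5  76.8   0.  -60.6] F [ 4.1   0.15 -0.89] T [ 0.051 -0.651  0.009] op 0.0431
[-0.066  0.029  0.052  0.009]
or 335.6 213.8 43 [0.6048 0.0017 0.064 ] 10.42 0.0801
gr 351.0 229.4 42 [0.6635 0.0141 0.053 ] 11.09 0.1401
```

Call:
apply_moves:
  rows:
    - [[0, 0, 0, -0.01, 0, 0, 0.2], [0, 0, 0, -0.01, 0, 0, 0.2]]

```text
time: 19.9
ee_pos: [0.5254, -0.0124, 0.067]
tcp_rot: [98.9, 89.9, 158.7]
wrist_force: [3.1, -0.6, 0.1]
opening: 0.0429
```

Run:
```python
from h import *
t=[];
for i in range(6):
    p=cams.camera("scene" if i else "top"); o=get_obs(); t.append(o["torque"][2])
    if i==0: save(p,"t12.png",(260,145,400,280),5); ang(p,np.array([.5245,-.0125]))
st(); print(np.round(t,3)); ang(p,np.array([.526,-.0128])); save(p,"s12.png",(290,160,370,230),9)
```

```text
or 369.5 212.5 8 [ 0.52  -0.119  0.064] -92.42 0.1066
t 20.2 pos [ 0.5254 -0.0125  0.067 ] ybear 149.79 tilt [-1.4e-03  5.0e-04 -1.0e+00] q [ -1.4   1.8 -11.5  76.8   0.  -61.2] F [ 3.29 -0.3  -0.46] T [ 0.055 -0.619  0.024] op 0.0428
[-0.023  0.047  0.021  0.016 -0.007  0.024]
or 335.8 213.5 40 [0.6042 0.0028 0.064 ] 11.28 0.0797
gr 351.0 229.4 42 [0.6635 0.0141 0.053 ] 11.09 0.1401
```

View pics/s12.png

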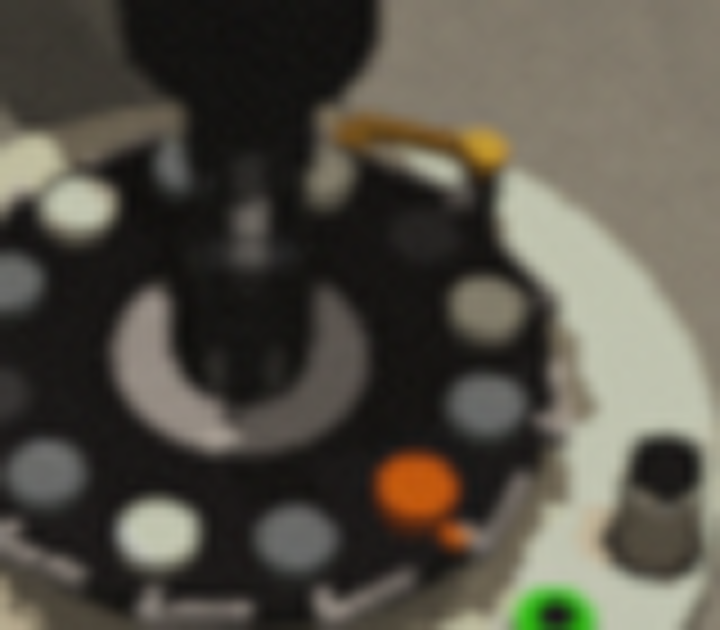

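View pics/t12.png

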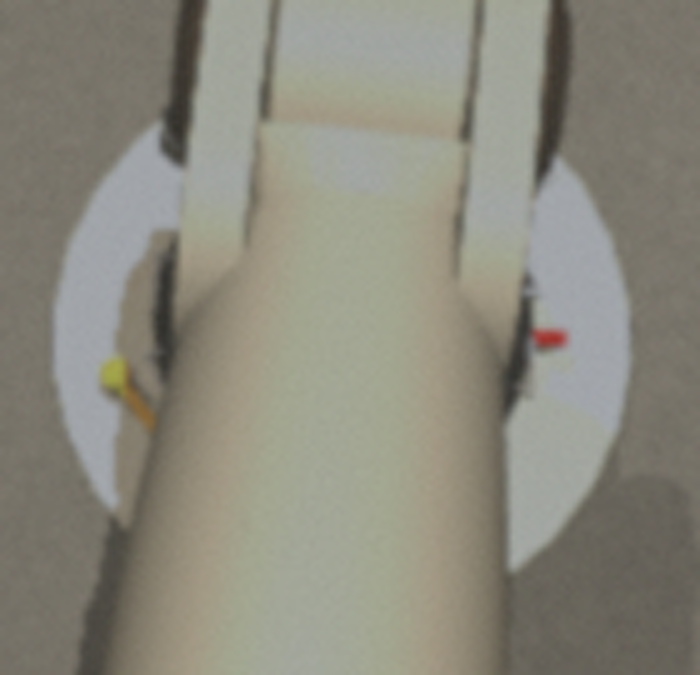

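Call:
apply_moves:
  rows:
    - [[0, 0, 0, -0.012, 0, 0, 0.2], [0, 0, 0, -0.012, 0, 0, 0.2], [0, 0, 0, -0.012, 0, 0, 0.2]]

```text
time: 20.5
ee_pos: [0.5254, -0.0125, 0.067]
tcp_rot: [100.0, 89.9, 160.5]
wrist_force: [2.5, 0.4, -0.4]
opening: 0.0429
```

Run:
```python
from h import *
t=[];
for i in range(4):
    p=cams.camera("scene"); o=get_obs(); t.append(o["torque"][2])
st(); print(np.round(t,3)); ang(p,np.array([.526,-.0128]))
```

```text
t 20.7 pos [ 0.5254 -0.0124  0.067 ] ybear 150.48 tilt [-1.4e-03  5.0e-04 -1.0e+00] q [ -1.4   1.8 -11.5  76.8   0.  -61.9] F [ 2.91 -0.53 -0.77] T [-0.022 -0.558  0.035] op 0.0428
[0.104 0.048 0.    0.035]
or 336.2 213.5 40 [0.6047 0.0037 0.064 ] 11.86 0.0805
gr 351.0 229.4 42 [0.6635 0.0141 0.053 ] 11.09 0.1401
```

Call:
apply_moves:
  rows:
    - [[0, 0, 0, 0, 0, 0, 0.6], [0, 0, 0, 0, 0, 0, 0.8], [0, 0, 0, 0, 0, 0, 1], [0, 0, 0, 0, 0, 0, 1], [0, 0, 0, 0, 0, 0, 1], [-20, 0, 0, 0, 0, 0, 1], [-50, 0, 0, 0, 0, 0, 1], [-90, 0, 0, 0, 0, 0, 1], [-130, 0, 0, 0, 0, 0, 1], [-130, 0, 0, 0, 0, 0, 1]]

```text
time: 21.7
ee_pos: [0.5273, -0.0126, 0.2028]
tcp_rot: [-57.9, 89.6, 2.6]
wrist_force: [-0.3, 0.6, 0.4]
opening: 0.0851
```

Run:
```python
from h import *
o=st(); print(row(o,[.42,.30,.22]))
p=cams.camera("scene");ang(p,np.array([.526,-.0128]))
```

```text
t 21.7 pos [ 0.5273 -0.0126  0.2028] ybear 150.48 tilt [ 6.6e-03  3.0e-04 -1.0e+00] q [ -1.4   1.    2.7  91.4   0.  -61.9] F [-0.31  0.65  0.35] T [-0.022  0.05  -0.015] op 0.0851
(array([-17.8, 247.3, 219.2]), array([0.    , 0.0035, 0.0056]))
or 336.2 213.5 40 [0.6047 0.0037 0.064 ] 11.86 0.0805
gr 351.0 229.4 42 [0.6635 0.0141 0.053 ] 11.09 0.1401
```

Released without the disc shifting. Moving aside for a clear top view.

Call:
apply_moves:
  rows:
    - [[-10, 40, 30, 0, 0, 0, 1], [-18, 80, 65, 0, 0, 0, 1], [-18, 120, 100, 0, 0, 0, 1], [-18, 160, 140, 0, 0, 0, 1], [-18, 200, 180, 0, 0, 0, 1], [-18, 247, 219, 0, 0, 0, 1], [-18, 247, 219, 0, 0, 0, 1], [-18, 247, 219, 0, 0, 0, 1]]

```text
time: 22.55
ee_pos: [0.4178, 0.3027, 0.216]
tcp_rot: [-73.2, 89.9, -12.5]
wrist_force: [-0.2, -0.8, -0.0]
opening: 0.0852
```

Run:
```python
from h import *
o=st()
p=cams.camera("top"); save(p,"t13.png",(260,145,400,280),5); ang(p,np.array([.5235,-.0118]))
im=p["pixels"].astype(int); r,g,b=im[...,0],im[...,1],im[...,2]
l,n=N.label((r>130)&(g<90)&(b<90)&(r-g>80))
for i in range(1,n+1):
    if (l==i).sum()>4: print("red",N.center_of_mass(l==i)[::-1],(l==i).sum())
q=cams.camera("scene"); save(q,"s13.png",(255,165,380,260),6); ang(q,np.array([.526,-.0128]))
print([d for d in cams.find_in("sample_line",p)][:1])
```

```text
t 22.55 pos [0.4178 0.3027 0.216 ] ybear 150.73 tilt [ 1.3e-03 -3.0e-04 -1.0e+00] q [ 36.   -0.1   3.2  93.2  -0.1 -24.8] F [-0.23 -0.77 -0.02] T [-0.001  0.015 -0.006] op 0.0852
or 324.1 178.5 40 [0.6004 0.0057 0.064 ] 12.81 0.0788
gr 321.2 159.8 40 [0.6541 0.0178 0.053 ] 12.78 0.1339
red (np.float64(369.77777777777777), np.float64(211.55555555555554)) 9
red (np.float64(348.25), np.float64(247.625)) 8
or 336.2 213.5 40 [0.6047 0.0037 0.064 ] 11.86 0.0805
gr 351.0 229.4 42 [0.6635 0.0141 0.053 ] 11.09 0.1401
[{'at': [0.5214, -0.0133, 0.0546], 'confidence': 0.96}]
```

View pics/t13.png

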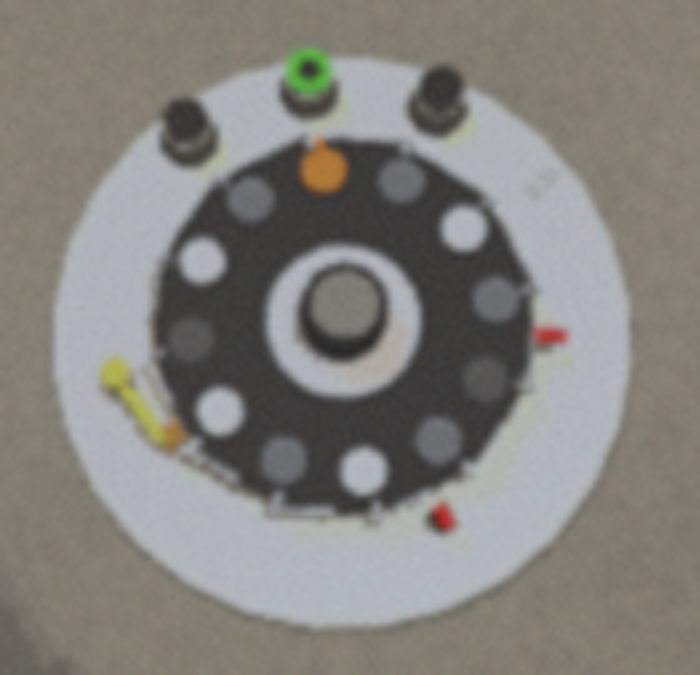

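View pics/s13.png

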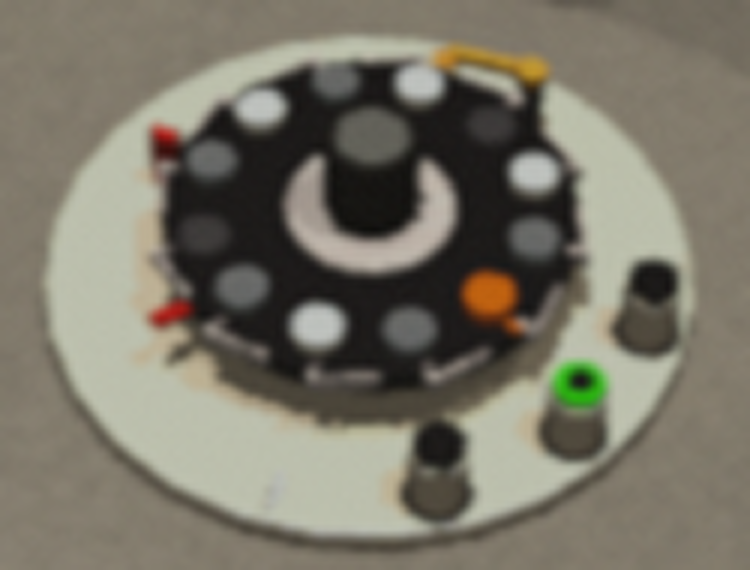

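Run:
```python
from h import *
from scipy.optimize import least_squares as LS
p=cams.camera("top"); q=cams.camera("scene")
tc=[(324,171),(250,199),(202,260),(190,339),(220,411),(284,460),(364,471),(438,440),(485,379),(496,299),(464,228),(401,181)]
tt=[(309,72),(185,119),(441,85)]
sc=[(490,293),(534,238),(535,172),(490,124),(419,83),(337,80),(260,107),(211,159),(203,234),(242,286),(317,325),(409,329)]
s_t=[(580,384),(653,282),(440,443)]
for P,c,t,k,o in((p,tc,tt,5,(260,145)),(q,sc,s_t,6,(255,165))):
    U=np.array(c)/k+np.array(o)-.5+.5/k; V=np.array(t)/k+np.array(o)-.5+.5/k
    def pts(x):
        i=np.arange(12); a=x[2]+i*np.pi/6
        C=np.c_[x[0]+.08*np.cos(a),x[1]+.08*np.sin(a),np.full(12,x[4])]
        b=x[3]+np.array([0,1,-1])*np.pi/6
        D=np.c_[x[0]+.138*np.cos(b),x[1]+.138*np.sin(b),np.full(3,x[5])]
        return C,D
    def f(x):
        C,D=pts(x); return np.r_[(proj(P,C)-U).ravel(),(proj(P,D)-V).ravel(),(x[4]-.061)/.004,(x[5]-.053)/.003]
    r=LS(f,[.5245,-.012,.2,.2,.061,.053],x_scale=[.01,.01,.1,.1,.01,.01])
    print(r.x.round(4),"orange",np.degrees(r.x[2]),"reader",np.degrees(r.x[3]),"diff",np.degrees(r.x[2]-r.x[3]),"rms px",np.sqrt(np.mean(r.fun[:30]**2)))
    print(f(r.x)[:2].round(2),f(r.x)[24:26].round(2))
```

```text
[ 0.5223 -0.0118  0.2129  0.2161  0.0608  0.0532] orange 12.195664573502697 reader 12.379641644060857 diff -0.1839770705581601 rms px 0.14543016481800006
[-0.12 -0.06] [-0.09 -0.33]
[ 0.5263 -0.0129  0.2145  0.2116  0.0609  0.0527] orange 12.288428029497238 reader 12.124122338229153 diff 0.1643056912680846 rms px 0.3760481448167648
[-0.05  0.68] [-0.09  0.  ]
```

Run:
```python
from h import *
p=cams.camera("top"); print(byd(p,329,206),byd(p,310,200),byd(p,343,190))
st(); print(bot.job_done())
```

```text
[ 0.5206118  -0.01297537  0.10359087] [0.54210117 0.03786515 0.05160709] [ 0.57560936 -0.04657773  0.05542272]
t 22.85 pos [0.42   0.2987 0.2174] ybear 150.39 tilt [ 3.3e-03  1.0e-04 -1.0e+00] q [ 35.5  -0.2   3.2  93.2  -0.1 -24.9] F [0.   0.37 0.16] T [-0.03  -0.015  0.026] op 0.0857
the job is handed in; nothing more can be done
None
```

The carousel is homed and the orange cup is lined up with the green-lit reader, with the knob up and the gripper clear. I handed the job in at about 22.9 s.

- **Homing:** I pressed the knob about 7 mm (around 12 N) and turned it clockwise about 63° until the red tab met the stop. I eased to about 0.5 Nm, held it there for roughly a second, then let the knob up at the stop.
- **Clicks:** Without pressing, I turned it counter-clockwise two clicks to the reader, opened the gripper and backed off. The carousel did not shift on release.
- **Last checks:** Fits to all 12 cups and the three turrets put the cup within 0.2° of the reader: −0.18° from the top camera and +0.16° from the scene camera. The knob top read 104 mm, so it is up.

Some things were less clean:
- **Torque at the stop:** it briefly reached about 1.1 Nm at the wrist, inside the 1.3 Nm limit, before I eased off. The grip probably slipped slightly at that point.
- **Press force:** it read 14.2 N for one short step, against a nominal 13.5 N at the bottom, so the disc may have just touched bottom there.
- **"Without pressing":** the wrist still read up to about 4 N down in the first half of the click turn. That is roughly the force at which the disc starts to sink, and I lifted further after that.
- **Clicks not felt:** they did not show clearly in the torque readings, so the two-click count rests on the measured angle.
- **Single-point readings:** estimates of the alignment made during the turn differed by 1–2°, so I relied on the fits.
- **Bystanders:** I did not re-measure the other things on the bench, but the arm's path kept clear of them.

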